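# Restock the jar display and close its sliding divider

## Task

Restock the jar display: slide its divider back along the front rail by the black grip to make room, and stand the two tall jars from the counter beside the two like them already in the bay, so that the four make one straight row from the end wall. Then slide the divider back up to the last jar so that the whole row stands snug, side by side without gaps, but do not squeeze the jars hard or drop them. Leave the other jar, tubs and spoon where they are.

Things in the scene. Friction and masses are not known exactly. Their poses are not given: they have to be found in the camera images.
- display: wooden counter-top jar display, a low shelf with an aluminium rail along its front, fixed to the counter. Origin at counter level on the row line (mid-depth of the shelf) at the inner face of the jar bay's end wall; x to the back, y along shelf and rail away from that end wall, z up. End wall: y = -12 to 0 mm, to z = 132 mm. Rail: x = -82 to -62 mm, top at z = 50 mm
- row_start (a point): point on the display's deck where the row begins: 40 mm straight above the display's origin, same axes. Jars stand on the deck, 40 mm above the counter, x = -61 to +61 mm (back lip 16 mm high from x = 55 mm). The jar bay runs from here to the sliding divider; a fixed partition, 132 mm above the counter, stands at y = 355 mm, and past it a second small bay with an olive tub
- divider (a joint): place of the sliding divider on the rail in m = clear width of the jar bay from end wall to the divider's face; 0 to 0.32 (end stop), grows away from the end wall. Slides with about 2 N, stays where left. White panel 4 mm thick, 112 mm deep, top 131 mm above the counter, on a black carriage 40 mm long. Pushing the whole row takes about 10 N more
- divider_grip (a point): the divider's black upright grip, in front of the shelf: 18 mm wide along the rail, 26 mm front to back, 62 to 122 mm above the counter. The point is on its axis, 100 mm above the counter, at x = -75 mm, y = divider value + 10 mm in the display's frame; axes as the display's. Pinch it from above with a finger on either side along the rail
- jar_a: straight-sided screw-top jar of carrot pickle, 64 mm diameter (body; lid 63), 100 mm high, white lid on the top 20 mm, plain paper band, about 0.25 kg; origin at the centre of its underside, z up its axis. Stands already in the bay, nearest the end wall, within a few mm of the row line
- jar_b: straight-sided screw-top jar of carrot pickle, 64 mm diameter (body; lid 63), 100 mm high, white lid on the top 20 mm, plain paper band, about 0.25 kg; origin at the centre of its underside, z up its axis. Stands already in the bay, second from the end wall, within a few mm of the row line
- jar_c: straight-sided screw-top jar of carrot pickle, 64 mm diameter (body; lid 63), 100 mm high, white lid on the top 20 mm, plain paper band, about 0.25 kg; origin at the centre of its underside, z up its axis. One of the two tall jars standing on the counter, to be loaded; identical with jar_d
- jar_d: straight-sided screw-top jar of carrot pickle, 64 mm diameter (body; lid 63), 100 mm high, white lid on the top 20 mm, plain paper band, about 0.25 kg; origin at the centre of its underside, z up its axis. The other tall jar standing on the counter, to be loaded; identical with jar_c
- squat_jar: bystander: squat jar, 76 mm diameter, 58 mm high, on the counter among the jars to be loaded; origin under its centre
- wide_tub: bystander: tapered tub with press-on lid, 84 mm diameter, 74 mm high, on the counter among the jars to be loaded; origin under its centre
- bay_tub: bystander: olive tub, 72 mm diameter, 62 mm high, in the display's small second bay; origin under its centre
- spoon: bystander: steel serving spoon with a wooden handle, 200 mm long, lying on the counter in front of the display; origin near its middle
Mind the look-alikes: they are no part of the job. Leave any yellow look-alike of the jar_a alone.

How it is judged (in metres and radians):
At the end, for the whole second after the job is handed in: All four jars stand upright and still on the deck between end wall and divider, centres within 10 mm of the row line (mid-depth of the shelf), and the divider is closed up on them and still: bay width under 268 mm (the jars measure 256 mm, so at most 12 mm of gaps in all) (x of jar_a in the frame of display between -0.01 and 0.01 m and y of jar_a in the frame of display between 0.026 and 0.242 m and z of jar_a in the frame of display between 0.036 and 0.044 m and angle between each of jar_a, jar_b, jar_c, jar_d's own z axis and vertical below 0.08 rad and linear speed of each of jar_a, jar_b, jar_c, jar_d below 0.02 m/s and x of jar_b in the frame of display between -0.01 and 0.01 m and y of jar_b in the frame of display between 0.026 and 0.242 m and z of jar_b in the frame of display between 0.036 and 0.044 m and x of jar_c in the frame of display between -0.01 and 0.01 m and y of jar_c in the frame of display between 0.026 and 0.242 m and z of jar_c in the frame of display between 0.036 and 0.044 m and x of jar_d in the frame of display between -0.01 and 0.01 m and y of jar_d in the frame of display between 0.026 and 0.242 m and z of jar_d in the frame of display between 0.036 and 0.044 m and value of joint divider between 0.25 and 0.268 m and velocity of joint divider between -0.01 and 0.01 m/s); the robot touches nothing.
It fails at once if A tall jar is dropped (falls free, touched by nothing, faster than 0.45 m/s, about 10 mm of fall) ((contact force between jar_a and anything else below 0.05 N and linear speed of jar_a above 0.45 m/s) or (contact force between jar_b and anything else below 0.05 N and linear speed of jar_b above 0.45 m/s) or (contact force between jar_c and anything else below 0.05 N and linear speed of jar_c above 0.45 m/s) or (contact force between jar_d and anything else below 0.05 N and linear speed of jar_d above 0.45 m/s)).
It fails at once if The jars of the row are squeezed together with over 30 N (contact force between jar_a and jar_b above 30 N or contact force between any of jar_a, jar_b and jar_c above 30 N or contact force between any of jar_a, jar_b, jar_c and jar_d above 30 N).
It fails at once if A tall jar is tipped over (more than 0.6 rad) (angle between any of jar_a, jar_b, jar_c, jar_d's own z axis and vertical above 0.6 rad).
It fails at once if A bystander (squat jar, tub or spoon) is moved by more than 40 mm (distance of any of squat_jar, wide_tub, bay_tub, spoon from where it was at the start of the episode above 0.04 m).
It also fails if it takes over 72 s, if anything falls off the work surface, if the arm or the gripper's body presses on something with over 40 N, if the wrist force passes 120 N, or if a joint passes its speed limit or range.

## Robot

A 7-joint arm with a two-finger parallel gripper is mounted at the origin on the work surface. World frame = base frame: x ahead of the robot, y to its left, z up, the work surface at z = 0. Lengths are in mm, angles in rad, forces in N, time in s.
With the tool pointing down it reaches from about 400 to 875 mm from the base axis. Payload 4.4 kg.
Tool frame: the origin (TCP) lies at the very end of the fingers, on their centre line; the grasp point (between the pads) lies 19 mm behind it; z points along the fingers, y is the line along which they close (so a half turn about z gives the same grasp; the last joint's range is limited). The gripper opens to 85 mm and grips with 20 to 120 N. Pads are 22 mm wide; open, the fingers measure 114 mm over their backs; the gripper's body (76 mm by 85 mm) begins 54 mm behind the grasp point. The pads swing forward as they close: fully open they stand 13 mm farther back than shut.
Start: joints at [1.093, 0.628, 0.038, 1.517, -0.027, 0.996, -0.02], TCP at [260.197, -595.664, 231.313] pointing down, gripper open.
Joint ranges: [-3.06, 3.06], [-0.37, 2.12], [-1.25, 1.32], [0.18, 2.47], [-1.1, 4.24], [0.23, 1.98], [-2.94, 2.94]. Speed limits (rad/s): [2.57, 2.57, 3.14, 3.14, 3.14, 3.14, 3.14].

## Interface

Orientations are given as [roll, pitch, yaw] about the fixed x, y, z axes, in that order (R = Rz(yaw) Ry(pitch) Rx(roll)).
In Python, from cell import status, get_image, ctrl, models gives the robot as it stands.
- The arm moves only by the shell command python3 -m handwheel 'ROWS' [OPENING]. ROWS is JSON, a list of rows, each an object with "delta_pos": the shift along the world's x, y, z in cm, a list of three; "yaw": the turn about the world's z in rad. A call has 1 to 10 rows; each row shifts and turns the commanded pose from where the row before left it; what a row does not reach is not made up. A row lasts 1/12 s, in which the tool goes at most 41.7 mm and 7.16 degrees, less where a joint would pass 70% of its speed; a pose out of reach is approached as far as the arm can. A call is refused whole if a number of a shift passes 4.17 or a number of a turn 0.125, either way. A call with a gripper value outside its range is refused whole. OPENING is the opening, from -1 (shut) to 1 (fully open), set as the call begins (- or left out, the last holds). The fingers move at their own pace and stop on an object; the grip force is fixed at half the most. Time passes only in rows, so rows that do not move let the fingers close. It gives the time, the measured TCP pose, the force, the opening and the grip force at its end, in the units of the state.
- status.read_state(): the state, without advancing time (a new reading comes with each control period).
- get_image(name): name is "scene" or "top" or "wrist"; returns a dict with "color" (384x512x3 uint8, red, green, blue), "z_map" (384x512 float32, mm along the optical axis (not along the pixel's ray), 0 where there is no reading), "fx", "fy", "cx", "cy" (pixels), "k1" (the pictures are not rectified: a ray, as slopes to the right and down, at radius r is drawn at 1 + k1 r^2 times it, then the intrinsics apply), "position" and "rotation" of the camera in the world; the wrist camera has in their place "hand_eye" (4x4, takes a point from camera to tool coordinates, whose origin is the TCP and whose axes are the flange's). Camera axes: x right, y up, looking along -z (the intrinsics and any distortion apply to the point x, -y, -z); pixel columns grow to the right and rows downward; lengths in mm; the calibration is good to about 2 mm. A picture is of the moment at which its call begins: read the wrist's pose just before it.
- ctrl.finish_job(): hands the job in; it is judged then, once.
Trained networks look in a picture, given as the dict that the camera call returned (one of the last four; its "shot" number tells which), for a name from the list of things; names that differ only in an ending like _2 or _b are one class to them, and where a whole thing is asked for, a point or a joint stands for the part that bears it (a point fixed in the world has none). Each returns a list of dicts, best first, with "score" (0 to 1); they miss things now and then, are a little off and sometimes report something else, mostly with a low value. They report only what shows in the picture. A call takes as long as a camera call. They do not tell look-alikes from the thing itself.
- models.boxes_of(picture, name): "rect" ([left, top, right, bottom] in pixels, round what is visible of it).
The state is a dict: "clock": time; "qpos": joint angles; "qd": joint speeds; "tau": joint torques, N m; "eef_pos": TCP position; "tool_rot": TCP orientation; "force": force on the tool from outside, world axes, zero at the start; "torque": the same for the moment, N m; "width": finger opening in mm; "gripper_force": force on a finger pad.
Only numpy, scipy, OpenCV 4.12 (cv2) and the standard library are available. Lean on these libraries where they do the work, as an engineer would, in place of code of your own. Each camera call takes 0.05 s, during which the arm holds its last target. There are 200 camera calls.

## Working session

There is one attempt and no reset: what is moved stays moved. The work goes in short steps, Python scripts to look and compute and a shell command to move; the robot and the scene stay as the last step left them, time stands still between calls to the robot, and variables do not carry over. Pictures are saved under pics/ and viewed, at most 10 in all, crops included, and the job is handed in when it is done.

```bash
ls; mkdir -p pics; cat > h.py <<'E'
import numpy as np,cv2
from cell import status,get_image,ctrl,models
def cloud(p,tcp=None):
    h,w=p["z_map"].shape
    u,v=np.meshgrid(np.arange(w),np.arange(h))
    xd=(u-p["cx"])/p["fx"];yd=(v-p["cy"])/p["fy"]
    x,y=xd.copy(),yd.copy()
    for _ in range(8):
        s=1+p["k1"]*(x*x+y*y); x=xd/s;y=yd/s
    z=p["z_map"]
    P=np.stack([x*z,-y*z,-z],-1)
    if "position" in p: P=P@np.array(p["rotation"]).T+np.array(p["position"])
    P[z==0]=np.nan
    return P
def save(p,name,crop=None,s=1):
    c=p["color"][...,::-1]
    if crop: c=c[crop[1]:crop[3],crop[0]:crop[2]]
    cv2.imwrite("pics/"+name,cv2.resize(c,None,fx=s,fy=s,interpolation=cv2.INTER_CUBIC))
E
python3 - <<'E'
from h import *
s=status.read_state();print(s)
for n in("top","scene"):
    p=get_image(n);save(p,n+"1.png",s=1.5);print(n,p["position"],p["rotation"],p["fx"],p["k1"])
    C=cloud(p);np.save(n+".npy",C)
    for k in("jar_a","squat_jar","wide_tub","bay_tub","spoon","divider","divider_grip","display"):
        for b in models.boxes_of(p,k):
            r=np.array(b["rect"]).astype(int);c=((r[:2]+r[2:])//2)
            print(k,b["score"],r,C[c[1],c[0]].round())
E
```

```text
pics
{'clock': 0.0, 'qpos': array([ 1.09320857,  0.62933391,  0.03841932,  1.51837849, -0.02698972,
        0.99625904, -0.02001614]), 'qd': array([ 1.99793834e-04,  4.56721896e-04, -5.51623552e-04,  5.18455155e-04,
       -5.35872831e-04,  4.08027435e-05,  5.92250087e-04]), 'tau': array([-9.78462231e-05, -5.63403189e+01,  1.22618482e+00, -1.93445671e+01,
        1.10363035e-02,  1.05649960e-02, -4.28250544e-06]), 'eef_pos': array([ 259.95062156, -595.08376912,  230.39321394]), 'tool_rot': array([-3.13973130e+00,  1.92866154e-05,  4.11795300e-01]), 'force': array([0.67794561, 0.40763517, 0.35029803]), 'torque': array([-0.01922741,  0.01782689, -0.03215719]), 'gripper_force': 0.0, 'width': 85.49986821549403}
top [ 410.27389259   14.9208115  1203.92807634] [ 0.13113764  0.01213568 -1.58564516] 399.71473046245484 -0.003171554354120013Traceback (most recent call last):
  File "<stdin>", line 5, in <module>
  File "h.py", line 12, in cloud
    if "position" in p: P=P@np.array(p["rotation"]).T+np.array(p["position"])
                          ~~~~~~~~~~~~~~~~~~~~~~~~~~~^~~~~~~~~~~~~~~~~~~~~~~~
ValueError: operands could not be broadcast together with shapes (384,512) (3,)
```

```bash
sed -i 's/np.array(p\["rotation"\]).T/Rot.from_euler("xyz",p["rotation"]).as_matrix().T/; 1a from scipy.spatial.transform import Rotation as Rot' h.py
python3 - <<'E'
from h import *
for n in("top","scene"):
    p=get_image(n);save(p,n+"1.png",s=1.5)
    C=cloud(p);np.save(n+".npy",C)
    for k in("jar_a","squat_jar","wide_tub","bay_tub","spoon","divider","divider_grip","display"):
        for b in models.boxes_of(p,k):
            r=np.array(b["rect"]).astype(int);c=((r[:2]+r[2:])//2)
            print(k,round(b["score"],2),r,C[c[1],c[0]].round())
E
```

```text
jar_a 0.96 [268 166 288 197] [580. -34. 142.]
jar_a 0.71 [240 166 263 192] [587.  38. 141.]
jar_a 0.69 [374 216 411 238] [ 454. -346.  100.]
jar_a 0.64 [377 170 407 199] [ 574. -354.   96.]
jar_a 0.64 [257 124 277 152] [712.  -8.  97.]
jar_a 0.6 [223 226 246 245] [439.  88.  95.]
jar_a 0.57 [325 131 353 162] [ 684. -210.  100.]
squat_jar 0.64 [329 176 357 203] [ 567. -225.   60.]
wide_tub 0.63 [328 230 363 263] [ 404. -221.   73.]
bay_tub 0.94 [129 172 154 197] [584. 347. 102.]
bay_tub 0.34 [217 165 230 214] [565. 117. 114.]
spoon 0.89 [269 212 287 277] [412. -36.   1.]
divider 0.58 [216 165 227 215] [573. 130.  38.]
divider 0.42 [120 153 290 217] [588. 176.  43.]
divider_grip 0.72 [215 161 227 213] [568. 121. 129.]
divider_grip 0.66 [327 177 357 204] [ 564. -222.   56.]
display 0.97 [121 155 290 218] [585. 176.  41.]
jar_a 0.92 [184 226 207 268] [ 723. -225.   75.]
jar_a 0.87 [235 182 258 217] [622. -42. 131.]
jar_a 0.84 [259 219 280 262] [757. -19.  73.]
jar_a 0.77 [124 196 148 218] [ 477. -351.   74.]
jar_a 0.75 [121 215 149 253] [ 611. -373.   73.]
jar_a 0.65 [256 186 276 219] [623.  21. 108.]
jar_a 0.58 [252 168 272 190] [463.  68.  88.]
squat_jar 0.63 [171 215 192 243] [ 607. -239.   56.]
squat_jar 0.62 [277 174 299 216] [583. 111.  90.]
wide_tub 0.92 [158 187 182 211] [ 447. -239.   62.]
bay_tub 0.79 [346 174 366 200] [625. 332. 102.]
spoon 0.59 [218 180 228 188] [331. -29.   8.]
spoon 0.58 [224 162 380 243] [568. 170.  41.]
divider 0.83 [273 174 297 215] [560. 111.  79.]
divider 0.22 [122 194 146 216] [ 481. -356.   85.]
divider_grip 0.76 [276 175 299 215] [573. 113.  83.]
display 0.72 [223 162 380 244] [569. 167.  38.]
```

View pics/top1.png

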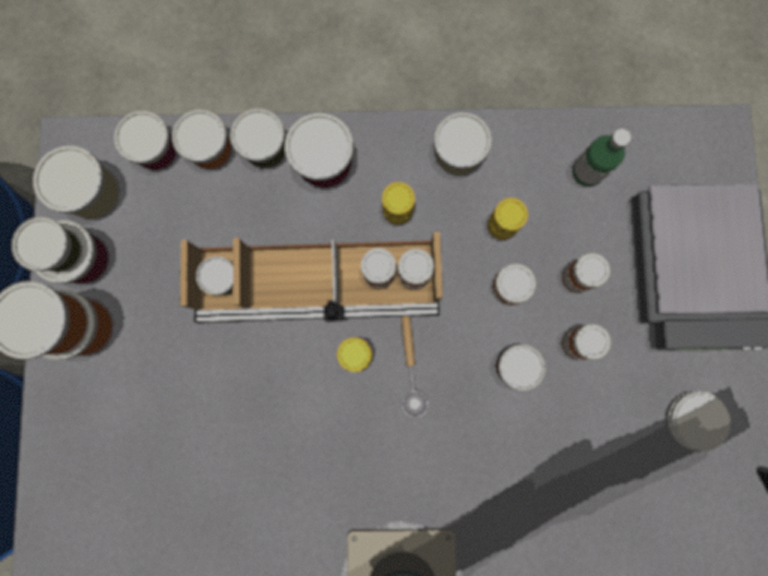

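View pics/scene1.png

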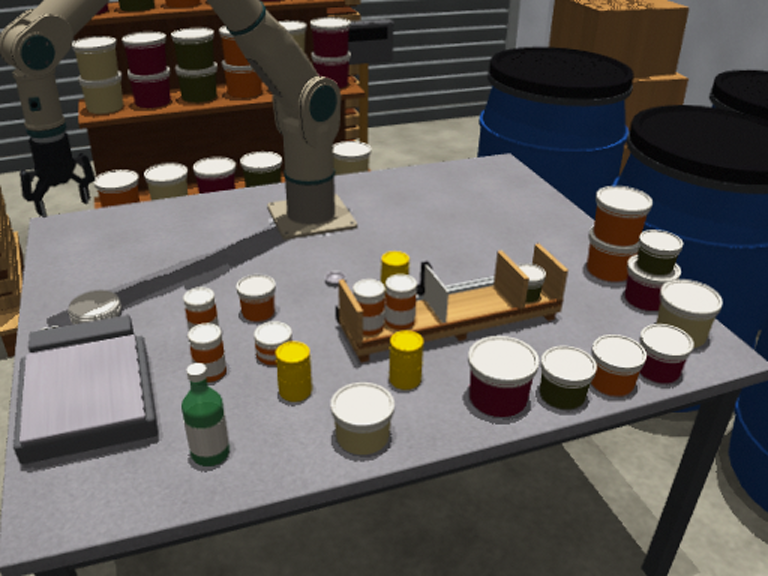

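Top view: white-lidded tall jars on the counter at (591,270) and (590,342). Squat jar is at (515,285), wide tub at (521,367), bay jars at (378,266) and (415,266), grip at (333,311). The yellow cans at (398,203), (510,216) and (354,354) are look-alikes. The scene view shows the two candidates at (205,350) and (200,305): tall, carrot-coloured, with a white lid and a paper band. They fit the description. I'll confirm them in a crop and measure.

```bash
python3 - <<'E'
from h import *
p=get_image("scene");save(p,"crop1.png",(110,170,300,280),4)
p=get_image("top");C=cloud(p);col=p["color"].astype(int)
def top(name,r,zlo,zhi):
    l,t,R,b=r;m=np.zeros(C.shape[:2],bool);m[t:b,l:R]=1
    m&=(C[...,2]>zlo)&(C[...,2]<zhi);Q=C[m]
    (x,y),rad=cv2.minEnclosingCircle(Q[:,:2].astype(np.float32))
    print(name,len(Q),"z",np.median(Q[:,2]).round(1),"mean",Q[:,:2].mean(0).round(1),"mid",((Q.min(0)+Q.max(0))/2)[:2].round(1),"circ",round(x,1),round(y,1),round(rad,1),"ext",np.ptp(Q,0).round(0))
top("c",(370,165,412,205),88,115)
top("d",(370,210,412,245),88,115)
top("squat",(325,172,362,207),48,70)
top("tub",(322,225,368,265),64,85)
top("a",(265,160,292,200),134.5,160)
top("b",(238,160,265,200),134.5,160)
top("ytub",(125,168,158,200),92,115)
top("yel1",(222,224,248,248),80,120)
for n,r,zl,zh in(("wallend",(286,150,300,215),120,145),("partition",(153,150,165,215),120,145),("divpanel",(215,155,229,200),118,145),("grip",(210,195,234,220),100,135),("rail",(130,200,295,216),44,56),("deck",(165,160,215,198),30,48),("farwall",(118,150,130,215),110,145)):
    l,t,R,b=r;m=np.zeros(C.shape[:2],bool);m[t:b,l:R]=1
    m&=(C[...,2]>zl)&(C[...,2]<zh);Q=C[m]
    print(n,len(Q),np.percentile(Q,[3,50,97],axis=0).round(1).tolist(),"slope dy/dx",np.polyfit(Q[:,0],Q[:,1],1)[0].round(3),"dx/dy",np.polyfit(Q[:,1],Q[:,0],1)[0].round(3))
E
```

```text
c 420 z 98.5 mean [ 584.7 -359.7] mid [ 585.3 -360.5] circ 585.6 -360.8 32.3 ext [63. 62. 17.]
d 427 z 98.7 mean [ 451.9 -352. ] mid [ 451.2 -353.6] circ 452.6 -353.4 31.7 ext [61. 63. 16.]
squat 538 z 56.9 mean [ 567.9 -225.7] mid [ 569.  -226.2] circ 568.1 -226.3 38.0 ext [73. 75. 18.]
tub 719 z 71.5 mean [ 407.4 -227.2] mid [ 408.  -227.4] circ 407.7 -227.5 42.5 ext [81. 84. 16.]
a 422 z 139.1 mean [590.8 -31.4] mid [587.7 -35.2] circ 587.3 -52.2 52.9 ext [102.  72.  11.]
b 413 z 139.3 mean [593.3  37.6] mid [593.   38.3] circ 593.1 37.8 31.3 ext [60. 60. 10.]
ytub 598 z 100.1 mean [585.8 349.2] mid [586.8 348.9] circ 587.8 360.0 52.5 ext [91. 78. 23.]
yel1 414 z 99.3 mean [435.1  84.9] mid [435.8  85.4] circ 435.4 85.0 31.4 ext [61. 61. 20.]
wallend 232 [[537.1, -76.8, 125.7], [591.9, -69.5, 132.3], [650.6, -56.1, 140.6]] slope dy/dx 0.014 dx/dy 0.54
partition 228 [[532.2, 289.1, 123.8], [587.4, 294.4, 131.8], [645.5, 300.9, 136.0]] slope dy/dx 0.019 dx/dy 1.621
divpanel 74 [[538.0, 116.0, 121.0], [591.1, 117.8, 131.0], [640.0, 120.5, 134.4]] slope dy/dx 0.017 dx/dy 7.494
grip 80 [[503.8, 116.0, 111.1], [518.6, 121.9, 121.3], [544.0, 132.6, 131.2]] slope dy/dx -0.187 dx/dy -0.783
rail 1109 [[507.6, -65.8, 44.9], [519.3, 183.4, 50.4], [536.7, 384.5, 54.6]] slope dy/dx -3.649 dx/dy -0.01
deck 1547 [[554.3, 152.8, 36.1], [598.8, 220.1, 40.5], [643.9, 288.5, 45.2]] slope dy/dx 0.002 dx/dy 0.001
farwall 301 [[529.0, 384.7, 112.7], [588.6, 387.9, 131.0], [644.6, 396.7, 135.5]] slope dy/dx 0.02 dx/dy 1.762
```

View pics/crop1.png

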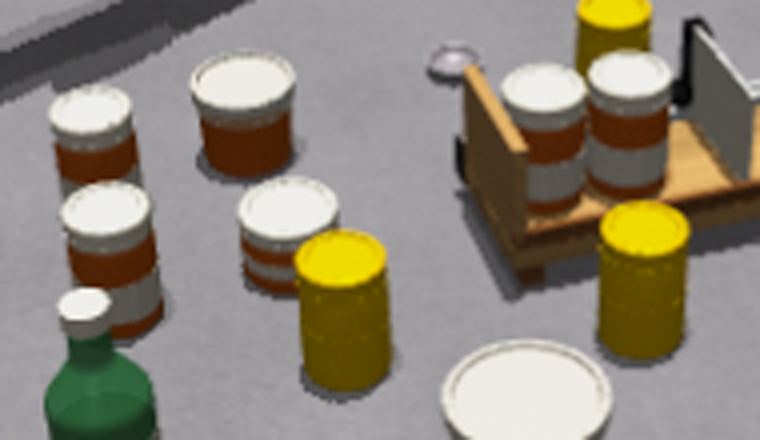

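The crop confirms jar_c and jar_d: both at the left, carrot-coloured with white lid and paper band, and taller than the squat jar and tub. Next I go to the divider grip.

```bash
python3 -m handwheel '[{"delta_pos":[1.4,4,0],"yaw":-0.04},{"delta_pos":[1.4,4,0],"yaw":-0.04},{"delta_pos":[1.4,4,0],"yaw":-0.04},{"delta_pos":[1.4,4,0],"yaw":-0.04},{"delta_pos":[1.4,4,0],"yaw":-0.04},{"delta_pos":[1.4,4,0],"yaw":-0.04},{"delta_pos":[1.4,4,0],"yaw":-0.04},{"delta_pos":[1.4,4,0],"yaw":-0.04},{"delta_pos":[1.4,4,0],"yaw":-0.04},{"delta_pos":[1.4,4,0],"yaw":-0.04}]' 0.2
python3 -m handwheel '[{"delta_pos":[1.4,4,0],"yaw":0},{"delta_pos":[1.4,4,0],"yaw":0},{"delta_pos":[1.4,4,0],"yaw":0},{"delta_pos":[1.4,4,0],"yaw":0},{"delta_pos":[1.4,4,0],"yaw":0},{"delta_pos":[1.4,4,0],"yaw":0},{"delta_pos":[1.4,4,0],"yaw":0},{"delta_pos":[1.4,2,0],"yaw":0},{"delta_pos":[0,0,0],"yaw":0},{"delta_pos":[0,0,0],"yaw":0}]'
```

```text
clock: 1.88
eef_pos: [398.3, -200.6, 231.7]
tool_rot: [3.141, -0.001, 0.009]
force: [0.7, 0.2, -0.4]
width: 51.3
gripper_force: 0.0
clock: 2.72
eef_pos: [508.6, 94.4, 231.2]
tool_rot: [-3.141, -0.0, 0.015]
force: [0.2, -0.9, -0.7]
width: 51.2
gripper_force: 0.0
```

```bash
cat >> h.py <<'E'
def wcloud():
    s=status.read_state();p=get_image("wrist");P=cloud(p)
    H=np.array(p["hand_eye"]);P=P@H[:3,:3].T+H[:3,3]
    return p,P@Rot.from_euler("xyz",s["tool_rot"]).as_matrix().T+s["eef_pos"]
E
python3 - <<'E'
from h import *
p,C=wcloud();save(p,"w1.png",s=1.5)
def sh(n,b):
    m=np.ones(C.shape[:2],bool)
    for i in range(3): m&=(C[...,i]>b[2*i])&(C[...,i]<b[2*i+1])
    Q=C[m]
    if len(Q): print(n,len(Q),np.percentile(Q,[1,50,99],axis=0).round(1).tolist(),Q.mean(0).round(1))
sh("grip",(490,532,95,150,112,127))
sh("divpanel",(538,660,100,135,126,136))
sh("b",(555,630,2,80,134,146))
sh("a",(555,630,-62,0,135,146))
sh("wall",(500,660,-90,-50,128,134))
sh("rail",(490,540,-60,90,46,54))
sh("z",(400,490,-60,100,-20,20))
E
```

```text
grip 606 [[504.2, 114.2, 112.6], [518.0, 122.7, 121.9], [529.1, 131.9, 123.6]] [517.6 122.7 121.3]
divpanel 849 [[539.5, 113.6, 126.5], [596.9, 116.1, 131.0], [642.5, 118.6, 133.0]] [594.8 116.1 130.9]
b 6235 [[565.1, 6.1, 137.0], [595.1, 35.0, 139.1], [623.0, 64.6, 141.5]] [594.8  35.1 139.1]
a 6343 [[562.5, -60.4, 136.6], [593.0, -32.5, 139.0], [620.6, -3.0, 141.5]] [592.5 -32.3 139.1]
wall 3006 [[535.7, -79.3, 128.3], [602.2, -72.1, 131.9], [649.2, -66.5, 133.5]] [597.5 -72.3 131.7]
rail 2665 [[510.7, -58.7, 46.6], [522.2, 15.7, 50.3], [532.2, 88.4, 52.2]] [522.   15.2  50.2]
z 6044 [[401.3, -58.9, -1.2], [455.8, 5.8, 0.6], [489.3, 96.7, 19.7]] [451.6   8.1   2.9]
```

View pics/w1.png

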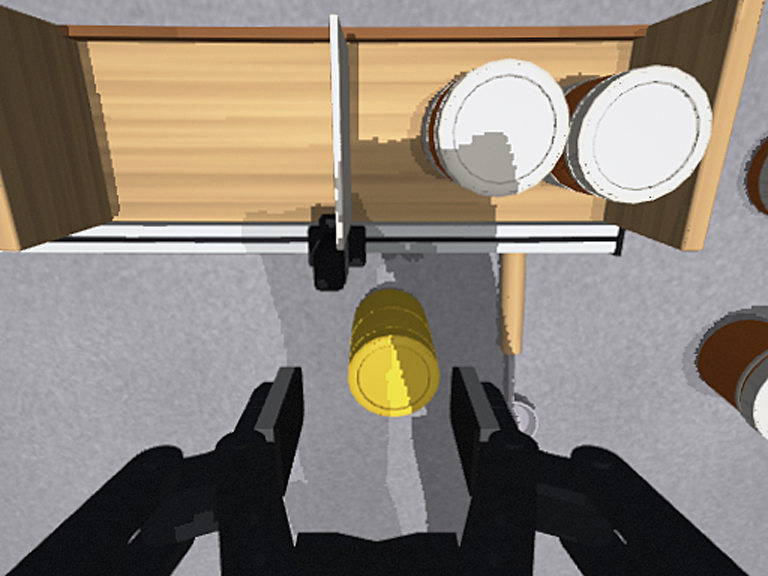

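Wrist view: the grip is at (328,255), the panel at (338,150), jars b and a at (505,128) and (645,133). The yellow can at (393,370) is clear of the descent.

```bash
python3 -m handwheel '[{"delta_pos":[0.9,2.8,0],"yaw":0},{"delta_pos":[0,0,-3],"yaw":0},{"delta_pos":[0,0,-3],"yaw":0},{"delta_pos":[0,0,-3],"yaw":0},{"delta_pos":[0,0,-3],"yaw":0},{"delta_pos":[0,0,-2],"yaw":0},{"delta_pos":[0,0,-1],"yaw":0},{"delta_pos":[0,0,0],"yaw":0},{"delta_pos":[0,0,0],"yaw":0}]'
python3 -m handwheel '[{"delta_pos":[0,0,0],"yaw":0},{"delta_pos":[0,0,0],"yaw":0},{"delta_pos":[0,0,0],"yaw":0},{"delta_pos":[0,0,0],"yaw":0},{"delta_pos":[0,0,0],"yaw":0},{"delta_pos":[0,0,0],"yaw":0},{"delta_pos":[0,0,0],"yaw":0},{"delta_pos":[0,0,0],"yaw":0}]' -1
```

```text
clock: 3.52
eef_pos: [517.4, 119.8, 81.8]
tool_rot: [3.141, -0.0, 0.01]
force: [-0.7, -0.5, 0.1]
width: 51.1
gripper_force: 0.0
clock: 4.18
eef_pos: [518.2, 121.2, 82.8]
tool_rot: [-3.141, -0.003, 0.012]
force: [-1.5, 0.0, 6.5]
width: 17.3
gripper_force: 58.4
```

```bash
python3 -m handwheel '[{"delta_pos":[-0.02,1.4,0],"yaw":0},{"delta_pos":[-0.02,1.4,0],"yaw":0},{"delta_pos":[-0.02,1.4,0],"yaw":0},{"delta_pos":[-0.02,1.4,0],"yaw":0},{"delta_pos":[-0.02,1.4,0],"yaw":0},{"delta_pos":[-0.02,1.4,0],"yaw":0},{"delta_pos":[-0.02,1.4,0],"yaw":0},{"delta_pos":[-0.02,1.4,0],"yaw":0},{"delta_pos":[-0.02,1.4,0],"yaw":0},{"delta_pos":[0,0.4,0],"yaw":0}]'
python3 -m handwheel '[{"delta_pos":[0,0,0],"yaw":0},{"delta_pos":[0,0,0],"yaw":0}]'
```

```text
clock: 5.02
eef_pos: [516.0, 253.4, 82.8]
tool_rot: [-3.14, -0.003, 0.014]
force: [0.0, -2.2, 7.5]
width: 17.1
gripper_force: 58.9
clock: 5.18
eef_pos: [516.1, 253.3, 82.8]
tool_rot: [-3.139, -0.003, 0.014]
force: [-0.5, 2.7, 4.8]
width: 17.8
gripper_force: 58.4
```

```bash
python3 -m handwheel '[{"delta_pos":[0,0,0],"yaw":0},{"delta_pos":[0,0,0],"yaw":0},{"delta_pos":[0,0,0],"yaw":0},{"delta_pos":[0,0,1],"yaw":0},{"delta_pos":[0,0,3],"yaw":0},{"delta_pos":[0,0,4],"yaw":0},{"delta_pos":[0,0,4],"yaw":0},{"delta_pos":[0,0,3],"yaw":0}]' 0.2
python3 -m handwheel '[{"delta_pos":[-0.4,-4,0],"yaw":0.12},{"delta_pos":[-0.4,-4,0],"yaw":0.12},{"delta_pos":[-0.4,-4,0],"yaw":0.12},{"delta_pos":[-0.4,-4,0],"yaw":0.12},{"delta_pos":[-0.4,-4,0],"yaw":0.12},{"delta_pos":[-0.4,-4,0],"yaw":0.12},{"delta_pos":[-0.4,-4,0],"yaw":0.12},{"delta_pos":[-0.4,-4,0],"yaw":0.12},{"delta_pos":[-0.4,-4,0],"yaw":0.12},{"delta_pos":[-0.4,-4,0],"yaw":0.12}]' 1
python3 -m handwheel '[{"delta_pos":[-0.4,-4,0],"yaw":0.12},{"delta_pos":[-0.4,-4,0],"yaw":0.12},{"delta_pos":[-0.4,-4,0],"yaw":0.12},{"delta_pos":[-0.4,-4,0],"yaw":0},{"delta_pos":[-0.4,-2,0],"yaw":0},{"delta_pos":[0,0,0],"yaw":0},{"delta_pos":[0,0,0],"yaw":0}]'
```

```text
clock: 5.85
eef_pos: [516.2, 250.8, 235.1]
tool_rot: [-3.14, -0.003, 0.011]
force: [-0.4, -0.1, -0.3]
width: 51.4
gripper_force: 0.0
clock: 6.68
eef_pos: [475.0, -148.9, 232.1]
tool_rot: [3.141, 0.0, 1.21]
force: [1.6, -0.4, 0.0]
width: 85.4
gripper_force: 0.0
clock: 7.27
eef_pos: [454.6, -328.2, 231.5]
tool_rot: [-3.141, 0.0, 1.56]
force: [0.1, 0.1, -0.2]
width: 85.7
gripper_force: 0.0
```

```bash
cat >> h.py <<'E'
def tops(C,n,x,y,r,zl,zh):
    m=(np.hypot(C[...,0]-x,C[...,1]-y)<r)&(C[...,2]>zl)&(C[...,2]<zh);Q=C[m]
    if len(Q)<20: print(n,"few",len(Q));return
    lo,hi=np.percentile(Q,[1,99],axis=0)
    print(n,len(Q),"mean",Q.mean(0).round(1),"mid",((lo+hi)/2).round(1),"ext",(hi-lo).round(1))
E
python3 - <<'E'
from h import *
s=status.read_state();print(s["qpos"].round(2),s["eef_pos"].round(1),s["tool_rot"].round(3))
p,C=wcloud();save(p,"w2.png")
tops(C,"c",585,-360,45,90,108);tops(C,"d",452,-353,45,90,108)
p=get_image("top");C=cloud(p)
tops(C,"c",585,-360,45,90,108);tops(C,"d",452,-353,45,90,108)
m=(C[...,0]>535)&(C[...,0]<650)&(abs(C[...,1]-246)<12)&(C[...,2]>118);print("panel",C[m].mean(0),m.sum())
E
```

```text
[ 0.75  0.51 -0.26  1.77  0.16  0.89  0.41] [ 454.6 -328.2  231.5] [-3.141  0.     1.56 ]
c 3168 mean [ 583.5 -361.8   98.7] mid [ 583.9 -362.8   96.2] ext [58.2 59.7 10. ]
d 3110 mean [ 451.9 -354.8   99. ] mid [ 451.7 -355.8   96.4] ext [58.  58.8  9.9]
c 411 mean [ 584.9 -359.9   98.5] mid [ 585.8 -360.2   98. ] ext [59.1 59.5 11.2]
d 421 mean [ 452.  -352.1   98.4] mid [ 452.3 -352.5   97.5] ext [57.5 57.9 12.3]
panel [590.046654   248.97815287 128.39469239] 110
```

```bash
python3 -m handwheel '[{"delta_pos":[-0.25,-2.6,0],"yaw":0},{"delta_pos":[0,0,-4],"yaw":0},{"delta_pos":[0,0,-4],"yaw":0},{"delta_pos":[0,0,-3.5],"yaw":0},{"delta_pos":[0,0,-3],"yaw":0},{"delta_pos":[0,0,-2.5],"yaw":0},{"delta_pos":[0,0,-1.5],"yaw":0},{"delta_pos":[0,0,0],"yaw":0},{"delta_pos":[0,0,0],"yaw":0}]'
python3 -m handwheel '[{"delta_pos":[0,0,0],"yaw":0},{"delta_pos":[0,0,0],"yaw":0},{"delta_pos":[0,0,0],"yaw":0},{"delta_pos":[0,0,0],"yaw":0},{"delta_pos":[0,0,0],"yaw":0},{"delta_pos":[0,0,0],"yaw":0},{"delta_pos":[0,0,0],"yaw":0}]' -1
```

```text
clock: 8.12
eef_pos: [453.7, -350.8, 46.2]
tool_rot: [-3.141, -0.001, 1.567]
force: [0.7, -1.0, 0.9]
width: 85.6
gripper_force: 0.0
clock: 8.7
eef_pos: [454.2, -352.9, 48.4]
tool_rot: [3.139, 0.001, 1.565]
force: [-1.1, 1.5, 6.0]
width: 62.7
gripper_force: 65.8
```

```bash
python3 -m handwheel '[{"delta_pos":[0,0,1],"yaw":0},{"delta_pos":[0,0,2.5],"yaw":0},{"delta_pos":[0,0,3.5],"yaw":0},{"delta_pos":[0,0,3.5],"yaw":0},{"delta_pos":[0,0,3.5],"yaw":0},{"delta_pos":[0,0,3],"yaw":0},{"delta_pos":[0,0,1.5],"yaw":0},{"delta_pos":[0.5,1.5,0],"yaw":0},{"delta_pos":[1,3,0],"yaw":0}]'
python3 -m handwheel '[{"delta_pos":[1.15,3.8,0],"yaw":0},{"delta_pos":[1.15,3.8,0],"yaw":0},{"delta_pos":[1.15,3.8,0],"yaw":0},{"delta_pos":[1.15,3.8,0],"yaw":0},{"delta_pos":[1.15,3.8,0],"yaw":0},{"delta_pos":[1.15,3.8,0],"yaw":0},{"delta_pos":[1.15,3.8,0],"yaw":0},{"delta_pos":[1.15,3.8,0],"yaw":0},{"delta_pos":[1.15,3.8,0],"yaw":0},{"delta_pos":[1.15,3.5,0],"yaw":0}]'
python3 -m handwheel '[{"delta_pos":[0.6,2,0],"yaw":0.01},{"delta_pos":[0.2,1,0],"yaw":0},{"delta_pos":[0,0,0],"yaw":0},{"delta_pos":[0,0,0],"yaw":0},{"delta_pos":[0,0,0],"yaw":0}]'
```

```text
clock: 9.45
eef_pos: [466.9, -312.4, 234.0]
tool_rot: [3.139, 0.006, 1.557]
force: [0.1, -1.1, -2.9]
width: 62.5
gripper_force: 66.4
clock: 10.28
eef_pos: [583.2, 72.0, 232.7]
tool_rot: [3.14, -0.001, 1.565]
force: [1.1, -0.1, -1.1]
width: 62.2
gripper_force: 66.4
clock: 10.7
eef_pos: [590.8, 96.3, 231.5]
tool_rot: [-3.141, 0.002, 1.571]
force: [-0.2, -0.4, -1.7]
width: 62.3
gripper_force: 66.4
```

```bash
python3 -m handwheel '[{"delta_pos":[0.15,1.0,-1],"yaw":0.01},{"delta_pos":[0,0,-3],"yaw":0},{"delta_pos":[0,0,-3.5],"yaw":0},{"delta_pos":[0,0,-3],"yaw":0},{"delta_pos":[0,0,-2],"yaw":0},{"delta_pos":[0,0,-1],"yaw":0},{"delta_pos":[0,0,0],"yaw":0},{"delta_pos":[0,0,0],"yaw":0}]'
```

```text
clock: 11.37
eef_pos: [593.0, 109.1, 96.4]
tool_rot: [-3.142, -0.0, 1.584]
force: [1.1, -0.9, -2.2]
width: 62.5
gripper_force: 66.4
```

```bash
python3 -m handwheel '[{"delta_pos":[0,-0.2,-0.3],"yaw":0},{"delta_pos":[0,0,-0.3],"yaw":0},{"delta_pos":[0,0,0],"yaw":0},{"delta_pos":[0,0,0],"yaw":0}]'
python3 -m handwheel '[{"delta_pos":[0,0,-0.15],"yaw":0},{"delta_pos":[0,0,0],"yaw":0},{"delta_pos":[0,0,0],"yaw":0}]'
```

```text
clock: 11.7
eef_pos: [593.1, 107.3, 91.0]
tool_rot: [3.141, -0.0, 1.584]
force: [0.5, 0.2, -2.1]
width: 62.1
gripper_force: 66.4
clock: 11.95
eef_pos: [592.8, 107.4, 88.9]
tool_rot: [3.141, -0.0, 1.584]
force: [-0.6, 0.2, -1.7]
width: 62.4
gripper_force: 66.4
```

```bash
python3 -m handwheel '[{"delta_pos":[0,0,-0.1],"yaw":0},{"delta_pos":[0,0,0],"yaw":0},{"delta_pos":[0,0,0],"yaw":0}]'
python3 -m handwheel '[{"delta_pos":[0,0,0],"yaw":0},{"delta_pos":[0,0,0],"yaw":0},{"delta_pos":[0,0,0],"yaw":0},{"delta_pos":[0,0,0],"yaw":0},{"delta_pos":[0,0,0],"yaw":0}]' 1
python3 -m handwheel '[{"delta_pos":[0,0,1],"yaw":0},{"delta_pos":[0,0,3],"yaw":0},{"delta_pos":[0,0,4],"yaw":0},{"delta_pos":[0,0,4],"yaw":0},{"delta_pos":[0,0,2.2],"yaw":0},{"delta_pos":[0,-3.5,0],"yaw":0},{"delta_pos":[0,-4,0],"yaw":0},{"delta_pos":[0,-4,0],"yaw":0},{"delta_pos":[0,-4,0],"yaw":0},{"delta_pos":[0,-4,0],"yaw":0}]'
python3 -m handwheel '[{"delta_pos":[0,-4,0],"yaw":0},{"delta_pos":[0,-4,0],"yaw":0},{"delta_pos":[0,-4,0],"yaw":0},{"delta_pos":[0,-4,0],"yaw":0},{"delta_pos":[0,-4,0],"yaw":0},{"delta_pos":[0,-4,0],"yaw":0},{"delta_pos":[0,-2,0],"yaw":0},{"delta_pos":[0,0,0],"yaw":0},{"delta_pos":[0,0,0],"yaw":0}]'
python3 - <<'E'
from h import *
p,C=wcloud()
tops(C,"c",584,-361,45,90,108)
p=get_image("top");C=cloud(p);save(p,"top3.png",(100,120,450,290),2.2)
tops(C,"c",584,-360,45,90,108)
for n,y in(("a",-32),("b",36),("d",107)): tops(C,n,593,y,33,135,150)
E
```

```text
clock: 12.2
eef_pos: [592.9, 107.5, 88.5]
tool_rot: [3.141, -0.0, 1.584]
force: [-1.4, -1.3, 5.2]
width: 62.5
gripper_force: 67.1
clock: 12.62
eef_pos: [592.8, 107.4, 87.7]
tool_rot: [-3.142, -0.0, 1.584]
force: [-0.4, 0.2, -0.2]
width: 85.2
gripper_force: 0.0
clock: 13.45
eef_pos: [592.5, -89.4, 230.8]
tool_rot: [3.141, 0.0, 1.585]
force: [0.4, 0.3, -0.0]
width: 85.4
gripper_force: 0.0
clock: 14.2
eef_pos: [592.0, -349.2, 230.0]
tool_rot: [-3.141, -0.0, 1.581]
force: [0.6, 0.5, -0.3]
width: 85.6
gripper_force: 0.0
c 3251 mean [ 584.9 -362.5   99.1] mid [ 585.  -363.4   97.1] ext [58.  59.   8.8]
c 413 mean [ 584.8 -359.9   98.4] mid [ 585.6 -360.    97.7] ext [59.  58.9 12. ]
a 404 mean [591.3 -30.4 139.3] mid [591.8 -30.5 139.7] ext [59.9 57.1  8.3]
b 405 mean [593.2  37.5 139.2] mid [593.6  37.1 139.5] ext [58.  56.8  8.6]
d 408 mean [591.7 106.1 139.4] mid [592.2 106.  139.7] ext [57.5 59.4  8.8]
```

View pics/top3.png

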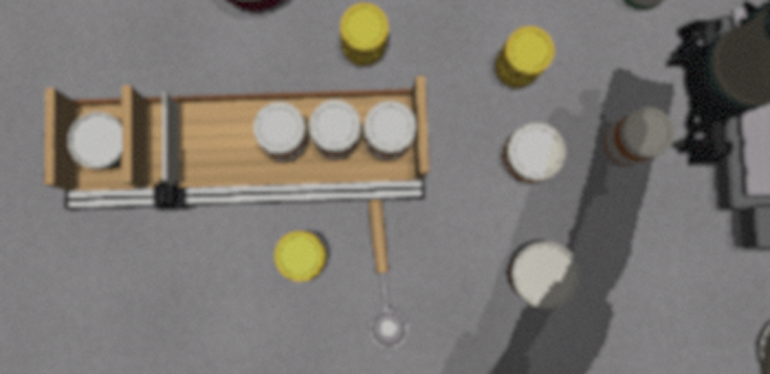

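The first jar stands third in the row at crop (280,128), the divider is open at (168,140), and jar_c is at (645,133). Next I pick up jar_c.

```bash
python3 -m handwheel '[{"delta_pos":[-0.7,-1.4,0],"yaw":0},{"delta_pos":[0,0,-4],"yaw":0},{"delta_pos":[0,0,-4],"yaw":0},{"delta_pos":[0,0,-3.5],"yaw":0},{"delta_pos":[0,0,-3],"yaw":0},{"delta_pos":[0,0,-2.5],"yaw":0},{"delta_pos":[0,0,-1.3],"yaw":0},{"delta_pos":[0,0,0],"yaw":0},{"delta_pos":[0,0,0],"yaw":0}]'
python3 -m handwheel '[{"delta_pos":[0,0,0],"yaw":0},{"delta_pos":[0,0,0],"yaw":0},{"delta_pos":[0,0,0],"yaw":0},{"delta_pos":[0,0,0],"yaw":0},{"delta_pos":[0,0,0],"yaw":0},{"delta_pos":[0,0,0],"yaw":0},{"delta_pos":[0,0,0],"yaw":0}]' -1
```

```text
clock: 15.05
eef_pos: [586.0, -361.5, 47.3]
tool_rot: [3.141, -0.0, 1.585]
force: [0.1, 0.3, -0.0]
width: 85.3
gripper_force: 0.0
clock: 15.63
eef_pos: [587.3, -362.5, 49.7]
tool_rot: [3.138, 0.002, 1.584]
force: [-0.2, -0.3, 6.2]
width: 62.2
gripper_force: 66.4
```

```bash
python3 -m handwheel '[{"delta_pos":[0,0,1],"yaw":0},{"delta_pos":[0,0,2.5],"yaw":0},{"delta_pos":[0,0,3.5],"yaw":0},{"delta_pos":[0,0,3.5],"yaw":0},{"delta_pos":[0,0,3.5],"yaw":0},{"delta_pos":[0,0,3],"yaw":0},{"delta_pos":[0,0,1.3],"yaw":0},{"delta_pos":[0,1.5,0],"yaw":0},{"delta_pos":[0,3,0],"yaw":0},{"delta_pos":[0,3.8,0],"yaw":0}]'
python3 -m handwheel '[{"delta_pos":[0.05,4,0],"yaw":0},{"delta_pos":[0.05,4,0],"yaw":0},{"delta_pos":[0.05,4,0],"yaw":0},{"delta_pos":[0.05,4,0],"yaw":0},{"delta_pos":[0.05,4,0],"yaw":0},{"delta_pos":[0.05,4,0],"yaw":0},{"delta_pos":[0.05,4,0],"yaw":0},{"delta_pos":[0.05,4,0],"yaw":0},{"delta_pos":[0.05,4,0],"yaw":0},{"delta_pos":[0,3.5,0],"yaw":0}]'
python3 -m handwheel '[{"delta_pos":[0,3,0],"yaw":0},{"delta_pos":[0,2,0],"yaw":0},{"delta_pos":[0,1,0],"yaw":0},{"delta_pos":[0,0,0],"yaw":0},{"delta_pos":[0,0,0],"yaw":0},{"delta_pos":[0,0,0],"yaw":0}]'
```

```text
clock: 16.47
eef_pos: [584.7, -281.5, 230.9]
tool_rot: [3.141, 0.003, 1.579]
force: [0.6, 1.0, -2.2]
width: 62.5
gripper_force: 66.4
clock: 17.3
eef_pos: [589.7, 119.6, 231.0]
tool_rot: [3.141, -0.001, 1.586]
force: [0.7, 1.0, -1.7]
width: 62.5
gripper_force: 66.4
clock: 17.8
eef_pos: [590.6, 173.4, 229.9]
tool_rot: [-3.142, 0.002, 1.581]
force: [-0.3, -0.6, -2.0]
width: 62.4
gripper_force: 66.4
```

```bash
python3 -m handwheel '[{"delta_pos":[0,0.6,-1],"yaw":0},{"delta_pos":[0,0,-3],"yaw":0},{"delta_pos":[0,0,-3.5],"yaw":0},{"delta_pos":[0,0,-3],"yaw":0},{"delta_pos":[0,0,-2],"yaw":0},{"delta_pos":[0,0,-0.7],"yaw":0},{"delta_pos":[0,0,0],"yaw":0},{"delta_pos":[0,0,0],"yaw":0}]'
python3 -m handwheel '[{"delta_pos":[0,0,-0.3],"yaw":0},{"delta_pos":[0,0,0],"yaw":0},{"delta_pos":[0,0,0],"yaw":0}]'
```

```text
clock: 18.47
eef_pos: [590.8, 182.0, 98.2]
tool_rot: [3.141, -0.0, 1.583]
force: [0.5, 0.1, -2.7]
width: 62.0
gripper_force: 66.4
clock: 18.72
eef_pos: [591.0, 182.5, 96.0]
tool_rot: [3.14, -0.001, 1.584]
force: [0.1, -0.0, -3.1]
width: 62.7
gripper_force: 66.4
```

```bash
python3 -m handwheel '[{"delta_pos":[0,0,-0.3],"yaw":0},{"delta_pos":[0,0,-0.15],"yaw":0},{"delta_pos":[0,0,0],"yaw":0},{"delta_pos":[0,0,0],"yaw":0}]'
python3 -m handwheel '[{"delta_pos":[0,0,-0.1],"yaw":0},{"delta_pos":[0,0,0],"yaw":0},{"delta_pos":[0,0,0],"yaw":0}]'
```

```text
clock: 19.05
eef_pos: [590.1, 182.3, 90.2]
tool_rot: [-3.141, 0.0, 1.584]
force: [-0.3, -0.4, -1.2]
width: 62.1
gripper_force: 66.4
clock: 19.3
eef_pos: [590.4, 182.5, 89.6]
tool_rot: [3.141, -0.0, 1.584]
force: [-2.2, 1.2, 1.3]
width: 62.1
gripper_force: 66.8
```

```bash
python3 -m handwheel '[{"delta_pos":[0,0,0],"yaw":0},{"delta_pos":[0,0,0],"yaw":0},{"delta_pos":[0,0,0],"yaw":0},{"delta_pos":[0,0,0],"yaw":0},{"delta_pos":[0,0,0],"yaw":0}]' 1
python3 -m handwheel '[{"delta_pos":[0,0,1],"yaw":0},{"delta_pos":[0,0,3],"yaw":0},{"delta_pos":[0,0,4],"yaw":0},{"delta_pos":[0,0,4],"yaw":0},{"delta_pos":[0,0,2.2],"yaw":0},{"delta_pos":[-1,0,0],"yaw":-0.12},{"delta_pos":[-1,0.5,0],"yaw":-0.12},{"delta_pos":[-1,0.5,0],"yaw":-0.12},{"delta_pos":[-1,0.5,0],"yaw":-0.12},{"delta_pos":[-1,0.5,0],"yaw":-0.12}]'
python3 -m handwheel '[{"delta_pos":[-1,1,0],"yaw":-0.12},{"delta_pos":[-1,1,0],"yaw":-0.12},{"delta_pos":[-0.5,1,0],"yaw":-0.12},{"delta_pos":[0,1,0],"yaw":-0.12},{"delta_pos":[0,1,0],"yaw":-0.12},{"delta_pos":[0,0,0],"yaw":-0.12},{"delta_pos":[0,0,0],"yaw":-0.12},{"delta_pos":[0,0,0],"yaw":-0.12},{"delta_pos":[0,0,0],"yaw":0},{"delta_pos":[0,0,0],"yaw":0}]' 0
python3 - <<'E'
from h import *
p=get_image("top");Ct=cloud(p)
p,C=wcloud();save(p,"w4.png",s=1.2)
for n,y in(("a",-32),("b",36),("d",107),("c",181)):
  for D in(Ct,C): tops(D,n,592,y,33,135,150)
tops(C,"grip",516,255,22,112,127)
E
```

```text
clock: 19.72
eef_pos: [590.3, 182.4, 89.3]
tool_rot: [3.141, -0.0, 1.584]
force: [-0.3, 0.5, -1.1]
width: 85.3
gripper_force: 0.0
clock: 20.55
eef_pos: [539.8, 202.6, 232.3]
tool_rot: [3.141, -0.001, 0.978]
force: [0.2, -0.2, -0.4]
width: 85.6
gripper_force: 0.0
clock: 21.38
eef_pos: [515.1, 252.7, 231.9]
tool_rot: [-3.141, -0.001, 0.028]
force: [-0.5, -0.2, 0.2]
width: 42.6
gripper_force: 0.0
a 406 mean [591.2 -30.7 139.1] mid [591.6 -30.6 139.3] ext [59.7 57.   8.2]
a few 0
b 407 mean [593.2  37.4 139.4] mid [593.7  37.1 139.9] ext [57.9 56.8  8.7]
b 222 mean [585.1  63.3 137.2] mid [585.6  61.6 137.4] ext [28.   9.6  4.7]
d 407 mean [591.8 106.1 139.5] mid [591.3 105.9 139.7] ext [59.5 59.3  8.4]
d 6122 mean [593.2 104.8 139. ] mid [592.2 105.1 138.7] ext [58.2 57.1  5.2]
c 396 mean [589.9 182.7 139.6] mid [590.9 182.7 139.8] ext [58.  56.7  8.7]
c 5805 mean [590.6 181.4 139.1] mid [589.9 181.5 139.1] ext [57.2 58.   4.4]
grip 593 mean [516.2 253.8 121.2] mid [517.1 253.8 118.3] ext [29.1 17.6 11. ]
```

View pics/w4.png

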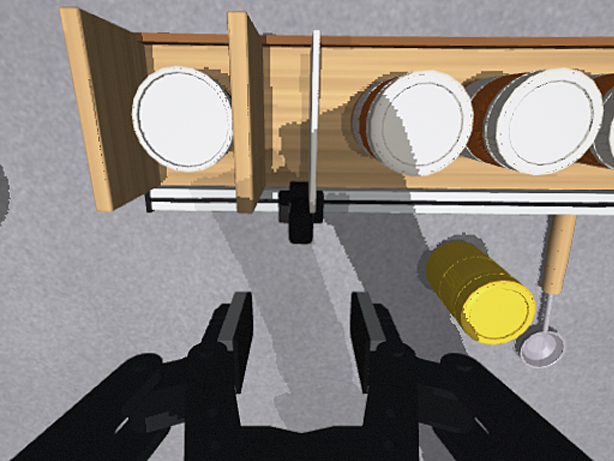

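```bash
python3 -m handwheel '[{"delta_pos":[0.1,0.1,-3],"yaw":-0.01},{"delta_pos":[0,0,-3],"yaw":0},{"delta_pos":[0,0,-3],"yaw":0},{"delta_pos":[0,0,-3],"yaw":0},{"delta_pos":[0,0,-2],"yaw":0},{"delta_pos":[0,0,-1],"yaw":0},{"delta_pos":[0,0,0],"yaw":0},{"delta_pos":[0,0,0],"yaw":0}]'
python3 -m handwheel '[{"delta_pos":[0,0,0],"yaw":0},{"delta_pos":[0,0,0],"yaw":0},{"delta_pos":[0,0,0],"yaw":0},{"delta_pos":[0,0,0],"yaw":0},{"delta_pos":[0,0,0],"yaw":0},{"delta_pos":[0,0,0],"yaw":0},{"delta_pos":[0,0,0],"yaw":0}]' -1
python3 -m handwheel '[{"delta_pos":[0,-0.3,0],"yaw":0},{"delta_pos":[0,-0.5,0],"yaw":0},{"delta_pos":[0,-0.5,0],"yaw":0},{"delta_pos":[0,-0.5,0],"yaw":0},{"delta_pos":[0,-0.5,0],"yaw":0},{"delta_pos":[0,-0.3,0],"yaw":0},{"delta_pos":[0,-0.2,0],"yaw":0},{"delta_pos":[0,-0.2,0],"yaw":0},{"delta_pos":[0,-0.2,0],"yaw":0}]'
```

```text
clock: 22.15
eef_pos: [516.6, 253.4, 81.7]
tool_rot: [-3.141, -0.0, 0.015]
force: [-0.1, 0.1, 1.0]
width: 42.5
gripper_force: 0.0
clock: 22.73
eef_pos: [517.4, 254.8, 83.8]
tool_rot: [-3.139, -0.003, 0.015]
force: [-1.0, 0.0, 6.5]
width: 17.3
gripper_force: 58.7
clock: 23.48
eef_pos: [517.9, 222.6, 83.7]
tool_rot: [-3.139, -0.004, 0.015]
force: [1.0, 2.0, 6.5]
width: 17.4
gripper_force: 59.7
```

```bash
python3 -m handwheel '[{"delta_pos":[0,-0.15,0],"yaw":0},{"delta_pos":[0,-0.15,0],"yaw":0},{"delta_pos":[0,-0.15,0],"yaw":0},{"delta_pos":[0,-0.15,0],"yaw":0},{"delta_pos":[0,-0.15,0],"yaw":0},{"delta_pos":[0,-0.15,0],"yaw":0}]'
python3 -m handwheel '[{"delta_pos":[0.02,-0.15,0],"yaw":0},{"delta_pos":[0.01,-0.15,0],"yaw":0},{"delta_pos":[0,-0.15,0],"yaw":0},{"delta_pos":[0,-0.15,0],"yaw":0}]'
```

```text
clock: 23.98
eef_pos: [518.1, 214.6, 83.7]
tool_rot: [-3.138, -0.005, 0.016]
force: [-0.8, 3.8, 5.8]
width: 17.3
gripper_force: 59.6
clock: 24.32
eef_pos: [518.1, 208.7, 83.7]
tool_rot: [-3.138, -0.004, 0.016]
force: [-1.5, 4.0, 7.0]
width: 17.7
gripper_force: 59.7
```

```bash
python3 -m handwheel '[{"delta_pos":[0,-0.15,0],"yaw":0},{"delta_pos":[0,-0.15,0],"yaw":0},{"delta_pos":[0,0,0],"yaw":0}]'
python3 - <<'E'
from h import *
p=get_image("top");C=cloud(p)
for n,y in(("a",-33),("b",33),("d",100),("c",165)): tops(C,n,592,y,33,135,150)
E
```

```text
clock: 24.57
eef_pos: [518.2, 205.7, 83.7]
tool_rot: [-3.138, -0.005, 0.016]
force: [0.3, 4.3, 5.7]
width: 17.5
gripper_force: 59.7
a 402 mean [591.1 -30.7 139.3] mid [591.6 -30.5 139.8] ext [60.  56.8  9.3]
b 392 mean [593.   36.3 139.5] mid [593.8  36.8 139.9] ext [57.8 56.6  9.1]
d 401 mean [591.9 102.4 139.4] mid [592.3 101.9 140. ] ext [58.  56.9  8.8]
c 402 mean [589.9 166.4 139.6] mid [590.6 164.2 139.8] ext [58.1 62.1  8.8]
```

```bash
python3 -m handwheel '[{"delta_pos":[0,-0.1,0],"yaw":0},{"delta_pos":[0,-0.1,0],"yaw":0},{"delta_pos":[0,0,0],"yaw":0}]'
python3 -m handwheel '[{"delta_pos":[0,-0.1,0],"yaw":0},{"delta_pos":[0,0,0],"yaw":0}]'
```

```text
clock: 24.87
eef_pos: [518.2, 203.9, 83.7]
tool_rot: [-3.138, -0.005, 0.016]
force: [-0.7, 3.9, 6.2]
width: 17.8
gripper_force: 59.7
clock: 25.03
eef_pos: [518.2, 203.1, 83.7]
tool_rot: [-3.137, -0.005, 0.016]
force: [-0.3, 4.2, 5.8]
width: 17.1
gripper_force: 59.6
```

```bash
python3 -m handwheel '[{"delta_pos":[0,-0.1,0],"yaw":0},{"delta_pos":[0,0,0],"yaw":0}]'
```

```text
clock: 25.2
eef_pos: [518.2, 202.7, 83.7]
tool_rot: [-3.137, -0.005, 0.016]
force: [-0.5, 7.4, 6.3]
width: 17.3
gripper_force: 59.5
```

```bash
python3 -m handwheel '[{"delta_pos":[0,-0.1,0],"yaw":0},{"delta_pos":[0,0,0],"yaw":0}]'
```

```text
clock: 25.37
eef_pos: [518.3, 201.8, 83.7]
tool_rot: [-3.137, -0.005, 0.016]
force: [-1.0, 6.6, 6.2]
width: 17.2
gripper_force: 59.6
```

```bash
python3 -m handwheel '[{"delta_pos":[0,-0.05,0],"yaw":0},{"delta_pos":[0,0,0],"yaw":0}]'
python3 - <<'E'
from h import *
p=get_image("top");C=cloud(p)
for n,y in(("a",-33),("b",33),("d",97),("c",161)): tops(C,n,592,y,33,135,150)
E
```

```text
clock: 25.53
eef_pos: [518.3, 201.4, 83.7]
tool_rot: [-3.137, -0.005, 0.017]
force: [-0.2, 6.0, 6.5]
width: 17.5
gripper_force: 59.5
a 406 mean [591.2 -30.7 139.2] mid [591.4 -30.5 139.7] ext [59.5 56.8  8.8]
b 402 mean [593.1  34.8 139.4] mid [593.4  34.4 139.8] ext [57.7 56.9  8.7]
d 408 mean [591.8  99.  139.4] mid [592.3  98.  139.8] ext [57.5 59.1  8.9]
c 407 mean [589.9 162.7 139.4] mid [590.2 162.7 139.4] ext [57.5 59.2  8.6]
```

```bash
python3 -m handwheel '[{"delta_pos":[0,-0.1,0],"yaw":0},{"delta_pos":[0,0,0],"yaw":0}]'
python3 -m handwheel '[{"delta_pos":[0,-0.07,0],"yaw":0},{"delta_pos":[0,0,0],"yaw":0}]'
```

```text
clock: 25.75
eef_pos: [518.3, 200.3, 83.7]
tool_rot: [-3.137, -0.005, 0.017]
force: [-0.1, 6.2, 5.2]
width: 17.7
gripper_force: 59.6
clock: 25.92
eef_pos: [518.3, 199.7, 83.8]
tool_rot: [-3.137, -0.005, 0.017]
force: [-0.2, 6.4, 5.9]
width: 17.5
gripper_force: 59.6
```

```bash
python3 -m handwheel '[{"delta_pos":[0,-0.07,0],"yaw":0},{"delta_pos":[0,0,0],"yaw":0}]'
python3 -m handwheel '[{"delta_pos":[0,-0.05,0],"yaw":0},{"delta_pos":[0,0,0],"yaw":0}]'
```

```text
clock: 26.08
eef_pos: [518.3, 199.0, 83.8]
tool_rot: [-3.137, -0.005, 0.017]
force: [0.1, 6.9, 6.3]
width: 17.5
gripper_force: 59.5
clock: 26.25
eef_pos: [518.3, 199.0, 83.8]
tool_rot: [-3.136, -0.005, 0.017]
force: [0.3, 7.7, 5.1]
width: 17.3
gripper_force: 59.4
```

```bash
python3 -m handwheel '[{"delta_pos":[0,-0.07,0],"yaw":0},{"delta_pos":[0,0,0],"yaw":0}]'
python3 -m handwheel '[{"delta_pos":[0,0,0],"yaw":0},{"delta_pos":[0,0,0],"yaw":0},{"delta_pos":[0,0,0],"yaw":0},{"delta_pos":[0,0,0],"yaw":0},{"delta_pos":[0,0,1],"yaw":0},{"delta_pos":[0,0,3],"yaw":0},{"delta_pos":[0,0,4],"yaw":0},{"delta_pos":[0,0,4],"yaw":0},{"delta_pos":[0,0,3],"yaw":0}]' 0
python3 -m handwheel '[{"delta_pos":[0,-2,0],"yaw":0},{"delta_pos":[0,-3,0],"yaw":0},{"delta_pos":[0,-3,0],"yaw":0},{"delta_pos":[0,-2,0],"yaw":0},{"delta_pos":[0,0,0],"yaw":0},{"delta_pos":[0,0,0],"yaw":0},{"delta_pos":[0,0,0],"yaw":0}]'
python3 - <<'E'
from h import *
p=get_image("top");Ct=cloud(p)
p,C=wcloud();save(p,"w5.png",s=1.2)
for n,y in(("a",-33),("b",32),("d",96),("c",160)):
  for D in(Ct,C): tops(D,n,592,y,33,135,150)
for D in(Ct,C):
  for lo,hi in((180,210),(-85,-60)):
    m=(D[...,0]>540)&(D[...,0]<645)&(D[...,1]>lo)&(D[...,1]<hi)&(abs(D[...,2]-131)<3.5);print(D[m].mean(0).round(1),m.sum())
E
```

```text
clock: 26.42
eef_pos: [518.3, 198.6, 83.7]
tool_rot: [-3.136, -0.005, 0.017]
force: [-0.0, 8.1, 5.1]
width: 17.5
gripper_force: 59.5
clock: 27.17
eef_pos: [517.3, 194.0, 235.0]
tool_rot: [-3.141, -0.003, 0.014]
force: [0.4, 0.6, 0.0]
width: 42.5
gripper_force: 0.0
clock: 27.75
eef_pos: [516.6, 94.9, 231.8]
tool_rot: [-3.141, -0.0, 0.015]
force: [0.4, -0.6, -0.7]
width: 42.4
gripper_force: 0.0
a 406 mean [591.3 -31.  139.4] mid [591.5 -31.6 139.7] ext [59.6 59.1  8.7]
a 6116 mean [592.4 -32.8 139. ] mid [591.5 -32.7 138.9] ext [57.7 58.7  4.9]
b 404 mean [593.7  32.8 139.3] mid [593.9  32.9 139.7] ext [57.7 59.3  8.7]
b 5957 mean [594.7  30.8 139.1] mid [594.   31.1 139.2] ext [57.6 59.   4.4]
d 56 mean [595.6  72.5 139.9] mid [594.1  72.2 140. ] ext [42.5 13.4  8.8]
d 5905 mean [593.4  94.6 139.1] mid [592.5  96.1 139.3] ext [57.8 61.4  4.3]
c few 0
c 5758 mean [591.2 157.8 139.3] mid [590.2 157.6 139.4] ext [57.3 57.6  4.3]
[nan nan nan] 0
[592.1 -70.6 131.4] 145
[596.1 191.4 130.8] 830
[597.1 -72.4 131.6] 2638<stdin>:8: RuntimeWarning: Mean of empty slice.
  ret = um.true_divide(
```

View pics/w5.png

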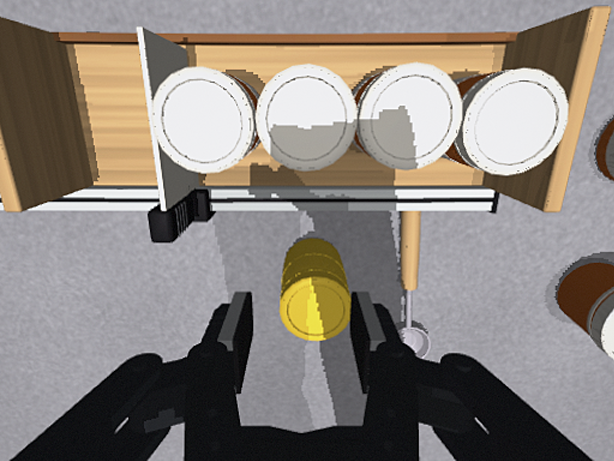

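The wrist view shows the four jars snug between the panel at (165,115) and the end wall at (580,110). The measured bay width is about 256 mm, and the jars are within about 3 mm of the row line. I'm handing in.

```bash
python3 -c "
from h import *
print(ctrl.finish_job())"
```

```text
the job is handed in; nothing more can be done
None
```

I stood both tall jars in the bay, closed the divider on the row of four at a measured width of about 256 mm (limit 268 mm), and handed the job in at about 28 s; the hand-in gave no verdict.

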